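# Lever up the freshly painted base

### The arm

A 7-joint arm with a two-finger parallel gripper is mounted at the origin on the work surface. World frame = base frame: x ahead of the robot, y to its left, z up, the work surface at z = 0. Lengths are in mm, angles in rad, forces in N, time in s.
With the tool pointing down it reaches from about 425 to 975 mm from the base axis. Payload 16.7 kg.
Tool frame: the origin (TCP) lies on the centre line of the jaws, within the pads' length; the fingertips stand ahead of it and the grasp point (between the pads) lies 6 mm ahead of it (finger_overhang is the y of the fingertips in the tool frame, in mm); y points along the fingers, x is the direction in which the jaws open and shut, and the axes are right-handed (so a half turn about y gives the same grasp; the last joint's range is limited). The gripper opens to 85 mm and grips with 20 to 120 N. Pads are 22 mm wide; open, the fingers measure 114 mm over their backs; the gripper's body (76 mm by 85 mm) begins 54 mm behind the grasp point. The pads swing forward as they close: fully open they stand 13 mm farther back than shut.
Start: joints at [0.955, 0.426, 0.074, 1.606, -0.034, 1.111, -0.067], TCP at [303.735, -602.763, 256.302] pointing down, gripper open.
Joint ranges: [-2.85, 2.85], [-0.5, 2.14], [-1.23, 1.37], [0.21, 2.46], [-1.02, 4.16], [0.16, 2.05], [-2.73, 2.73]. Speed limits (rad/s): [1.89, 1.89, 2.39, 2.39, 3.01, 3.01, 3.01].

### API

Orientations are given as a unit quaternion [x, y, z, w].
In Python, from plant import * gives the robot as it stands. The module is installed in compiled form; this text tells all that it offers.
- The arm moves only by the shell command python3 -m creep 'ROWS' [FORCE]. ROWS is JSON, a list of rows, each a list of 7 numbers: the shift along the tool's x, y, z in mm, then the turn, a rotation vector about the tool's x, y, z in degrees, then the opening, from 0 (shut) to 1 (fully open). In form: [[x, y, z, ax, ay, az, grip], ...]. A call has 1 to 5 rows; each row shifts and turns the pose as measured when the row begins, along the tool's axes as they then stand; what a row does not reach is not made up. A row lasts 1/8 s, in which the tool goes at most 62.5 mm and 10.7 degrees, less where a joint would pass 70% of its speed; a pose out of reach is approached as far as the arm can. A call is refused whole if a number of a shift passes 62.5 or a number of a turn 10.7, either way. A call with a gripper value outside its range is refused whole. The fingers move at their own pace and stop on an object; FORCE is the grip in N (left out, the last holds). Time passes only in rows, so rows that do not move let the fingers close. It gives the time, the measured TCP pose, the force and the opening at its end, in the units of the state.
- get_obs(): the state, without advancing time (a new reading comes with each control period).
- get_image(name): name is "side" or "top"; returns (picture, depth): 400x640x3 uint8, red, green, blue; 400x640 float32, mm along the optical axis (not along the pixel's ray), 0 where there is no reading.
- get_calibration(name): a dict with "fx", "fy", "cx", "cy" (pixels), "origin" and "attitude" of the camera in the world. Camera axes: x right, y up, looking along -z (the intrinsics and any distortion apply to the point x, -y, -z); pixel columns grow to the right and rows downward; lengths in mm; the calibration is good to about 2 mm. A picture is of the moment at which its call begins. get_calibration takes no time and is no camera call.
- finish_job(): hands the job in, once; it reports no verdict.
The state is a dict: "time_s": time; "joint_positions": joint angles; "joint_vel": joint speeds; "joint_efforts": joint torques, N m; "ee_pos": TCP position; "orientation": TCP orientation; "force": force on the tool from outside, world axes, zero at the start; "wrist_torque": the same for the moment, N m; "finger_gap": finger opening in mm.
Only numpy, scipy, OpenCV 4.12 (cv2) and the standard library are available. Lean on these libraries where they do the work, as an engineer would, in place of code of your own. Each camera call takes 0.05 s, during which the arm holds its last target.

### The job

The heavy wooden cabinet base on the painting stand has stuck down under its new paint: lever its near edge up by at least 20 mm, by pushing down on the sleeved end of the pry bar that lies over the round-topped wooden block with its toe under the base. The base's stiff hinges keep it up by themselves; then let go and leave the bar lying over the block. Do not push or lift the base with the robot itself, and leave the spare pry bar alone.

Things in the scene. Friction and masses are not known exactly. Their poses are not given: they have to be found in the camera images.
- bar: Pry bar in use: loose flat steel bar 24 wide, 8 thick, 320 mm long; robot end in a black sleeve 100 long, 26 wide, 16 mm thick. Origin: middle of the sleeve; x runs to the toe (tip at 270 mm), z is the flat upper side. It crosses the block at 195 mm and slopes, sleeve up (about 110 mm high). 15 to 22 N down on the sleeve lifts the base; sleeve down on the table = edge up about 30 mm.
- block: The fulcrum: loose wooden block 50 mm x 90 mm, 45 mm high, with a half-round top (radius 18 mm) whose ridge runs along its y axis. Origin: centre of its underside. It stands in front of the base, 45 mm from its near edge, under the pry bar.
- base: Heavy dark wooden slab 220 deep (x), 390 wide (y), 50 mm thick, about 3 kg, one end grey beside green tape, on 40 mm high runners. Origin: middle of its near lower edge, 40 mm up at the start; x points away from the bar, whose toe is 30 mm under the edge. It only turns about y at its far lower edge (hinges at x = 220 mm); near edge up 20 mm = 0.09 rad. Stiff hinges: it stays where it is left.
- spare: The spare pry bar, of the same make and size as the one in use but lying flat on the table beside the work, on the left or right. Origin: middle of its sleeve, 8 mm over the table; x axis towards its toe. To be left alone.
There are look-alikes about, which are no part of the job. Leave any green or purple look-alike of the block alone.

How it is judged (in metres and radians):
On the way:
1. the base's near edge is levered up: tilted at least 0.08 rad while the bar bears on the block and on the base (angle between base's own z axis and vertical above 0.08 rad and contact force between bar and block above 3 N and contact force between bar and base above 1 N), for 0.1 s.
At the end, for the whole second after the job is handed in: The base stands tilted by at least 0.08 rad (near edge raised about 18 mm or more) and is at rest; the pry bar is at rest, still lying on the block, with the middle of its sleeve 140 to 250 mm from the block's centre, seen from above (angle between base's own z axis and vertical above 0.08 rad and angular speed of base below 0.05 rad/s and linear speed of bar below 0.03 m/s and contact force between bar and block above 0.5 N and horizontal distance between bar and block between 0.14 and 0.25 m); the robot touches nothing.
It fails at once if the robot itself pushes on the base (over 3 N) (contact force between any of the fingers, the arm and base above 3 N).
It fails at once if the spare pry bar is moved more than 30 mm (distance of spare from where it was at the start of the episode above 0.03 m).
It also fails if it takes over 29 s, if anything falls off the work surface, if the arm or the gripper's body presses on something with over 40 N, if the wrist force passes 120 N, or if a joint passes its speed limit or range.

## Working session

There is one attempt and no reset: what is moved stays moved. The work goes in short steps, Python scripts to look and compute and a shell command to move; the robot and the scene stay as the last step left them, time stands still between calls to the robot, and variables do not carry over. Pictures are saved under pics/ and viewed, and the job is handed in when it is done.

```bash
mkdir -p pics; python3 - <<'E'
from plant import *
import cv2, numpy as np, json
o=get_obs(); print(o)
for n in("side","top"):
    im,d=get_image(n); cv2.imwrite(f"pics/{n}0.png",im[:,:,::-1]); np.savez(f"pics/{n}0.npz",im=im,d=d)
    print(n,get_calibration(n))
E
```

```text
{'time_s': 0.0, 'joint_positions': array([ 0.95447624,  0.42666927,  0.07386428,  1.60664099, -0.03414024,
        1.11081418, -0.06709917]), 'joint_vel': array([-0.00067818, -0.00030675, -0.00137576, -0.00037358, -0.00072559,
        0.00016188,  0.00012601]), 'joint_efforts': array([ 8.93436991e-04, -9.49850392e+01,  3.76121610e+00, -4.63507926e+01,
        1.91550917e-02,  1.02452360e-02,  1.28225015e-04]), 'ee_pos': array([ 303.58139119, -602.43471967,  255.63782562]), 'orientation': array([-0.60186043,  0.37120559, -0.37041844,  0.60229611]), 'force': array([0.28472464, 0.07621623, 0.13237029]), 'wrist_torque': array([ 0.00444367, -0.03704845, -0.01332872]), 'finger_gap': 85.1707486097249}
side {'fx': 465.3038181227939, 'fy': 465.3038181227939, 'cx': 322.2507842713883, 'cy': 193.53760431954706, 'origin': array([ 521.82426113, -821.92575449,  807.68191792]), 'attitude': array([ 0.38809673, -0.02758883, -0.07153825,  0.91842368])}
top {'fx': 507.12287660815565, 'fy': 507.12287660815565, 'cx': 320.243787350783, 'cy': 198.95235474946458, 'origin': array([ 404.98273953,  -86.20574513, 1279.02223135]), 'attitude': array([-0.05646673,  0.05840321,  0.7135673 , -0.69586082])}
```

View pics/side0.png

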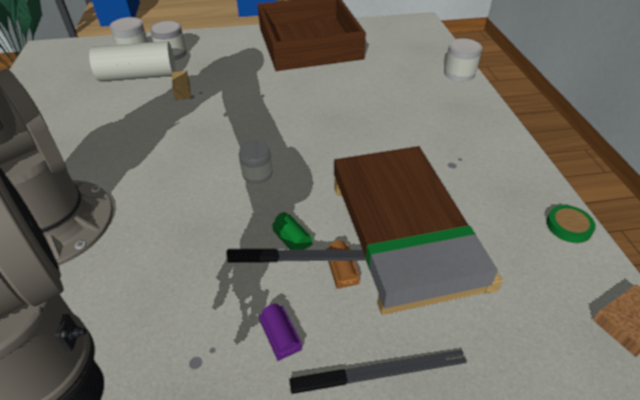

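View pics/top0.png

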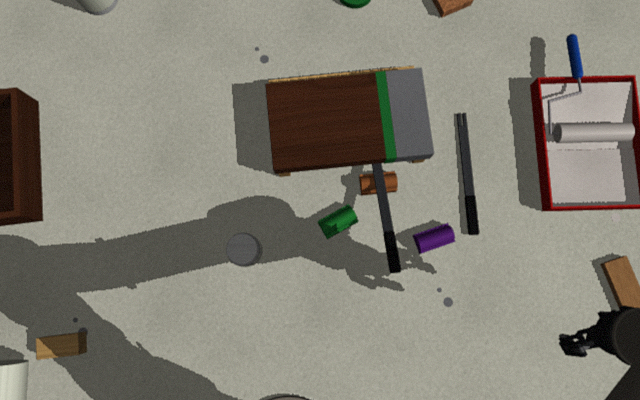

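The side view shows the bar's sleeve at (228–278, 256), the brown block at (343, 263), and the spare at (380, 370). In the top view the sleeve is at (392, 252), the block at (378, 183), and the spare at (468, 175). Next I'll measure these in 3D.

```bash
cat > h.py <<'E'
from plant import *
import cv2, numpy as np
from scipy.spatial.transform import Rotation as R
def pts(n,uv,d):
    c=get_calibration(n); uv=np.atleast_2d(uv).astype(float); d=np.atleast_1d(d)
    x=(uv[:,0]-c['cx'])/c['fx']*d; y=-(uv[:,1]-c['cy'])/c['fy']*d
    return R.from_quat(c['attitude']).apply(np.c_[x,y,-d])+c['origin']
def reg(n,im,d,mask):
    v,u=np.nonzero(mask&(d>0)); return np.c_[u,v],pts(n,np.c_[u,v],d[v,u])
def proj(n,P):
    c=get_calibration(n); q=R.from_quat(c['attitude']).inv().apply(np.atleast_2d(P)-c['origin'])
    return np.c_[c['cx']-c['fx']*q[:,0]/q[:,2], c['cy']+c['fy']*q[:,1]/q[:,2]]
def box(n,a,b,c,e):
    m=np.zeros((400,640),bool); m[b:e,a:c]=1; return m
E
python3 - <<'E'
from h import *
for n,bs,bb,bk in(("top",(380,225,405,280),(365,155,405,280),(355,165,402,200)),("side",(220,240,282,270),(220,240,372,270),(325,232,365,292))):
    z=np.load(f"pics/{n}0.npz"); im,d=z['im'],z['d']; hsv=cv2.cvtColor(im,cv2.COLOR_RGB2HSV)
    V=im.max(2)
    uv,P=reg(n,im,d,box(n,*bs)&(V<45))
    P=P[P[:,2]>50]; print(n,"sleeve",len(P),P.mean(0).round(1))
    q=P-P.mean(0); w=np.linalg.svd(q)[2][0] if len(P)<5000 else 0; t=q@w; print(w.round(3),np.percentile(t,[1,99]).round(1), P[t<np.percentile(t,5)].mean(0).round(1),P[t>np.percentile(t,95)].mean(0).round(1))
    uv,P=reg(n,im,d,box(n,*bk)&(hsv[...,0]<20)&(hsv[...,1]>120)&(V>90))
    print("block",len(P),P.min(0).round(1),P.max(0).round(1),np.median(P,0).round(1))
    g=P[(P[:,2]>38)]; print("block top",len(g),g.mean(0).round(1), np.linalg.svd(g-g.mean(0))[2][0].round(3))
    m=(hsv[...,1]<80)&(V>90)&(V<150)
    uv,P=reg(n,im,d,(hsv[...,0]>50)&(hsv[...,0]<75)&(hsv[...,1]>150)); P=P[(P[:,2]>80)]; print("tape",len(P),P.min(0).round(1),P.max(0).round(1),np.linalg.svd(P-P.mean(0))[2][0].round(3))
E
```

```text
top sleeve 500 [ 476.  -252.3  108.3]
[-0.953 -0.082  0.29 ] [-61.2  52.4] [ 531.2 -247.2   88.5] [ 426.5 -256.4  120.3]
block 269 [ 624.9 -283.5   18.2] [ 675.7 -193.8   59.6] [ 645.5 -261.3   40.4]
block top 164 [ 648.3 -243.    43. ] [-0.067  0.998  0.01 ]
tape 870 [ 262.9 -604.1   80.8] [ 916.6 -237.1  427.4] [-0.86  -0.386  0.335]
side sleeve 641 [ 472.9 -257.1  110. ]
[ 0.956  0.092 -0.278] [-47.5  48.3] [ 428.6 -260.7  122.5] [ 517.9 -253.3   96.8]
block 683 [ 624.8 -285.9    4.3] [ 677.3 -191.7   48.2] [ 647.4 -268.7   34.4]
block top 290 [ 649.8 -248.6   43.5] [ 0.081 -0.997 -0.011]
tape 932 [ 696.1 -274.7   80.7] [ 915.4 -234.8   95.6] [-0.997 -0.08  -0.003]
```

```bash
python3 - <<'E'
from h import *
import plant; print([k for k in dir(plant) if not k.startswith('_')])
o=get_obs(); M=R.from_quat(o['orientation']).as_matrix(); print(M.round(3))
# sleeve centre line: axis azimuth, fuse views
d=np.array([.957,.087,-.28]); d/=np.linalg.norm(d)
up=np.cross(d,np.cross([0,0,1],d)); up/=np.linalg.norm(up)
T=np.array([474,-254.7,109.])
for n in("top","side"): print(n,proj(n,[T,T-48*d,T+48*d,T-8*up+221*d]).round(0).tolist())
for nm,xd in(("x across",np.array([-d[1],d[0],0])),("x along",np.array([d[0],d[1],0]))):
  for s in(1,-1):
    x=s*xd/np.linalg.norm(xd); y=np.array([0,0,-1.]); G=np.c_[x,y,np.cross(x,y)]
    print(nm,s,np.degrees(R.from_matrix(M.T@G).as_rotvec()).round(1))
for g in([T[0],T[1],190],): print("shift tool",(M.T@(np.array(g)-o['ee_pos'])).round(1))
E
```

```text
['MotionError', 'finger_overhang', 'finish_job', 'get_calibration', 'get_image', 'get_obs']
[[ 0.45  -0.001  0.893]
 [-0.893  0.001  0.45 ]
 [-0.001 -1.    -0.   ]]
top [[392.0, 250.0], [396.0, 270.0], [389.0, 231.0], [377.0, 168.0]]
side [[254.0, 254.0], [228.0, 255.0], [278.0, 254.0], [358.0, 256.0]]
x across 1 [-1.000e-01 -1.585e+02 -0.000e+00]
x across -1 [ 0.  21.5 -0.1]
x along 1 [ -0.  -68.5  -0.1]
x along -1 [ 1.000e-01  1.115e+02 -0.000e+00]
shift tool [-233.8   65.9  308.7]
```

```bash
python3 -c "
from plant import *
print(finger_overhang if not callable(finger_overhang) else finger_overhang())"
python3 -m creep '[[-38,0,50,0,0,0,0],[-38,0,50,0,0,0,0],[-38,0,50,0,0,0,0],[-38,0,50,0,0,0,0],[-38,0,50,0,0,0,0]]' 30
```

```text
25.0
time_s: 0.72
ee_pos: [439.1, -322.0, 253.6]
orientation: [0.601, -0.374, 0.372, -0.6]
force: [1.2, -0.1, -0.2]
finger_gap: 0.0
```

```bash
python3 -m creep '[[0,0,0,0,10.7,0,0],[0,0,0,0,10.7,0,0],[0,0,0,0,0,0,0]]'; python3 - <<'E'
from h import *
o=get_obs(); M=R.from_quat(o['orientation']).as_matrix(); print(M.round(3))
print((M.T@(np.array([474,-254.7,170])-o['ee_pos'])).round(1), o['finger_gap'],o['force'],o['time_s'])
E
```

```text
time_s: 1.1
ee_pos: [441.5, -316.2, 253.2]
orientation: [0.521, -0.48, 0.476, -0.521]
force: [0.6, -0.4, -0.2]
finger_gap: 0.2
[[ 0.086 -0.004  0.996]
 [-0.996  0.003  0.086]
 [-0.003 -1.    -0.003]]
[-58.3  83.3  37.9] 0.20722463198197075 [ 0.63695647 -0.40365045 -0.24617786] 1.1
```

```bash
python3 -m creep '[[-29,20,19,0,0,0,0],[-29,20,19,0,0,0,0],[0,30,0,0,0,0,0],[0,15,0,0,0,0,0],[0,0,0,0,0,0,0]]'; python3 - <<'E'
from h import *
o=get_obs(); M=R.from_quat(o['orientation']).as_matrix()
print((M.T@(np.array([474,-254.7,140])-o['ee_pos'])).round(1), o['force'],o['time_s'])
for n in("side","top"):
    im,d=get_image(n); im=cv2.circle(im.copy(),tuple(int(v) for v in proj(n,o['ee_pos']+[0,0,-25])[0]),2,(255,0,0),-1)
    cv2.imwrite(f"pics/{n}1.png",cv2.resize(im[130:330,180:500] ,None,fx=2,fy=2)[:,:,::-1])
E
```

```text
time_s: 1.72
ee_pos: [474.5, -254.9, 166.2]
orientation: [0.526, -0.474, 0.472, -0.526]
force: [-0.6, -0.1, 0.4]
finger_gap: -0.1
[-0.2 26.2 -0.4] [-0.64136198 -0.12338246  0.43319214] 1.725
```

View pics/side1.png

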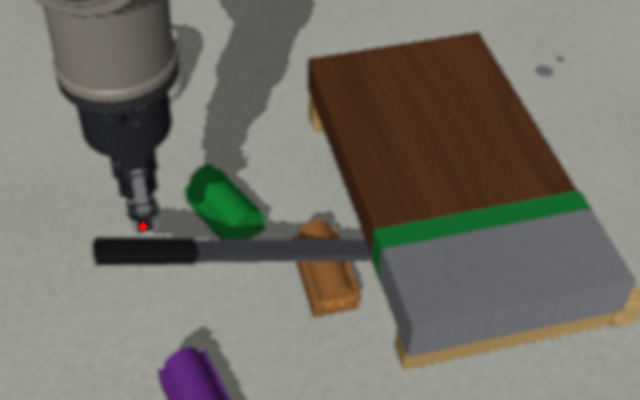

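View pics/top1.png

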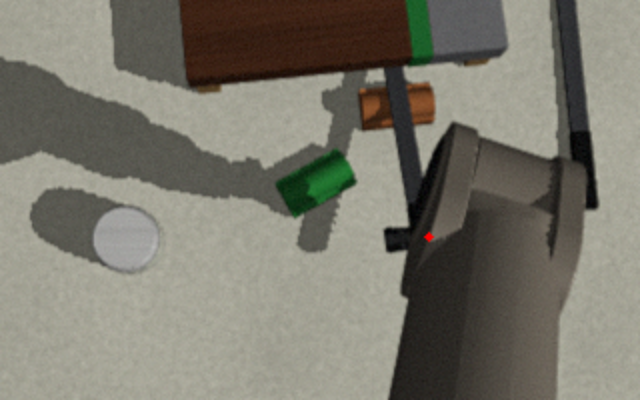

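The projected fingertip (side crop 142, 226) lies over the middle of the sleeve, and nothing stands near it. I'll descend to contact.

```bash
python3 -m creep '[[0,20,0,0,0,0,0],[0,5,0,0,0,0,0],[0,5,0,0,0,0,0]]'; python3 -m creep '[[0,4,0,0,0,0,0],[0,4,0,0,0,0,0]]'; python3 -m creep '[[0,4,0,0,0,0,0],[0,4,0,0,0,0,0]]'
```

```text
time_s: 2.2
ee_pos: [476.4, -257.1, 140.2]
orientation: [-0.525, 0.472, -0.474, 0.526]
force: [-0.2, 0.5, -0.6]
finger_gap: 0.2
time_s: 2.45
ee_pos: [476.8, -257.6, 133.0]
orientation: [-0.525, 0.472, -0.475, 0.526]
force: [-2.1, 0.6, 5.7]
finger_gap: -0.1
time_s: 2.7
ee_pos: [477.0, -257.9, 125.6]
orientation: [-0.525, 0.472, -0.475, 0.526]
force: [-1.8, -0.5, 5.9]
finger_gap: -0.2
```

```bash
python3 -m creep '[[-0.5,4,-0.7,0,0,0,0],[-0.5,4,-0.7,0,0,0,0],[-0.5,4,-0.7,0,0,0,0]]'; python3 - <<'E'
from h import *
im,d=get_image("side"); cv2.imwrite("pics/side2.png",cv2.resize(im[130:330,180:500] ,None,fx=2,fy=2)[:,:,::-1])
E
```

```text
time_s: 3.08
ee_pos: [474.6, -257.5, 114.3]
orientation: [-0.525, 0.471, -0.476, 0.526]
force: [-3.4, -1.2, 5.7]
finger_gap: 0.0
```

View pics/side2.png

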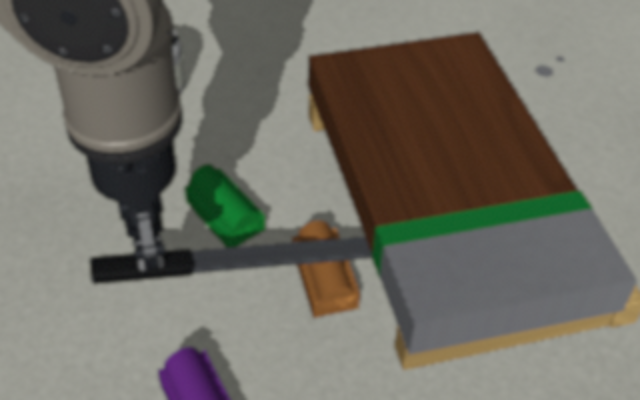

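The fingers press on the middle of the sleeve (crop 148, 265), and the bar has turned down over the block. The base hasn't visibly moved yet, so I'll keep going.

```bash
python3 -m creep '[[-0.3,4,-0.6,0,0,0,0],[-0.3,4,-0.6,0,0,0,0]]';python3 -m creep '[[-0.3,4,-0.6,0,0,0,0],[-0.3,4,-0.6,0,0,0,0]]';python3 -m creep '[[-0.3,4,-0.4,0,0,0,0],[-0.3,4,-0.4,0,0,0,0]]'; python3 - <<'E'
from h import *
im,d=get_image("side"); cv2.imwrite("pics/side3.png",cv2.resize(im[130:330,180:500] ,None,fx=2,fy=2)[:,:,::-1])
E
```

```text
time_s: 3.38
ee_pos: [473.2, -257.6, 106.5]
orientation: [-0.525, 0.471, -0.476, 0.525]
force: [-2.6, -0.5, 5.1]
finger_gap: -0.0
time_s: 3.62
ee_pos: [472.0, -257.8, 99.1]
orientation: [-0.525, 0.471, -0.476, 0.525]
force: [-1.5, -0.2, 6.0]
finger_gap: 0.4
time_s: 3.88
ee_pos: [471.1, -257.9, 91.6]
orientation: [-0.525, 0.471, -0.477, 0.525]
force: [-3.0, 0.4, 7.5]
finger_gap: 0.2
```

View pics/side3.png

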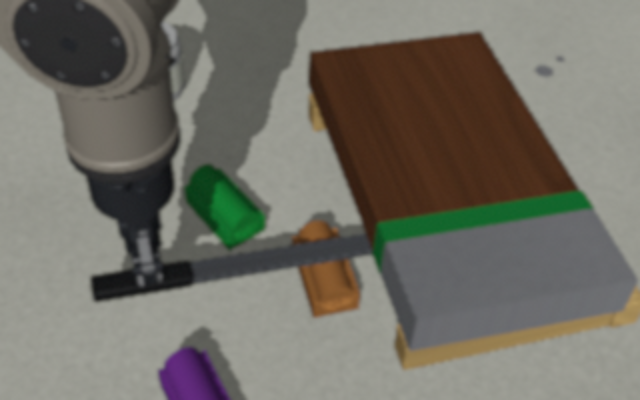

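```bash
cat >> h.py <<'E'
def tilt(im,d):
    # base top plane from the brown/tape/grey pixels of the side view, above z=80
    m=np.zeros((400,640),np.uint8); cv2.fillPoly(m,[np.array([[350,165],[412,158],[455,220],[375,238]])],1)
    uv,P=reg("side",im,d,m>0); c=np.median(P,0); n=np.linalg.svd(P-P.mean(0),full_matrices=False)[2][2]; n*=np.sign(n[2])
    return n.round(3), np.arccos(n[2]).round(4), c.round(1), (P-P.mean(0))@n
E
python3 - <<'E'
from h import *
z=np.load("pics/side0.npz"); a=tilt(z['im'],z['d']); print(a[:3],a[3].std())
im,d=get_image("side"); a=tilt(im,d); print(a[:3],a[3].std())
E
```

```text
(array([0.   , 0.001, 1.   ]), np.float64(0.0011), array([ 792.5, -132.8,   90.7])) 1.3157913003695438
(array([0.046, 0.004, 0.999]), np.float64(0.0466), array([ 790.3, -137.9,   96.3])) 1.2684359932750606
```

The tilt is already 0.047 rad, so the base is rising. I'll continue.

```bash
python3 -m creep '[[-0.3,4,-0.2,0,0,0,0],[-0.3,4,-0.2,0,0,0,0]]';python3 -m creep '[[-0.3,4,-0.1,0,0,0,0],[-0.3,4,0,0,0,0,0]]';python3 -m creep '[[-0.3,4,0,0,0,0,0],[-0.3,4,0.2,0,0,0,0]]'; python3 - <<'E'
from h import *
im,d=get_image("side"); cv2.imwrite("pics/side4.png",cv2.resize(im[130:330,180:500] ,None,fx=2,fy=2)[:,:,::-1])
a=tilt(im,d); print(a[:3],a[3].std())
E
```

```text
time_s: 4.22
ee_pos: [470.7, -258.2, 84.8]
orientation: [0.525, -0.471, 0.477, -0.525]
force: [-6.1, 1.1, 17.2]
finger_gap: 0.1
time_s: 4.47
ee_pos: [470.3, -258.4, 78.3]
orientation: [0.525, -0.471, 0.478, -0.524]
force: [-9.3, -1.2, 19.0]
finger_gap: 0.1
time_s: 4.72
ee_pos: [470.1, -258.8, 71.8]
orientation: [0.525, -0.471, 0.478, -0.524]
force: [-9.2, 0.9, 19.0]
finger_gap: -0.0
(array([0.089, 0.008, 0.996]), np.float64(0.089), array([ 788.3, -142.8,  101.5])) 1.2165743456907037
```

View pics/side4.png

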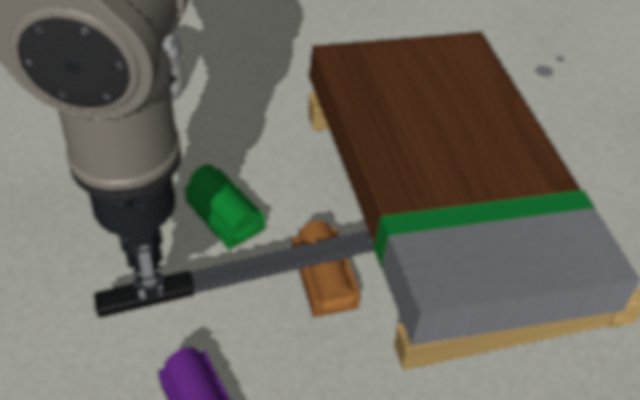

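Tilt is now 0.089 rad at about 19 N. I'll push on until the sleeve is nearly on the table, which adds margin and avoids a drop on release.

```bash
python3 -m creep '[[-0.3,4,-0.6,0,0,0,0],[-0.3,4,-0.6,0,0,0,0]]';python3 -m creep '[[-0.3,4,-0.4,0,0,0,0],[-0.3,4,-0.4,0,0,0,0]]';python3 -m creep '[[-0.3,4,0,0,0,0,0],[-0.3,4,0,0,0,0,0]]'; python3 - <<'E'
from h import *
im,d=get_image("side"); cv2.imwrite("pics/side5.png",cv2.resize(im[130:330,180:500] ,None,fx=2,fy=2)[:,:,::-1])
a=tilt(im,d); print(a[:3],a[3].std())
E
```

```text
time_s: 5.03
ee_pos: [469.9, -259.2, 65.5]
orientation: [0.525, -0.47, 0.479, -0.524]
force: [-4.3, 1.6, 19.2]
finger_gap: -0.2
time_s: 5.28
ee_pos: [470.2, -259.6, 59.5]
orientation: [0.524, -0.469, 0.48, -0.524]
force: [-5.7, 1.0, 19.4]
finger_gap: -0.0
time_s: 5.52
ee_pos: [470.6, -259.9, 53.3]
orientation: [0.524, -0.469, 0.481, -0.524]
force: [-6.0, 1.6, 20.6]
finger_gap: 0.1
(array([0.131, 0.012, 0.991]), np.float64(0.1322), array([ 786.2, -148.6,  107.4])) 1.1756780693292757
```

View pics/side5.png

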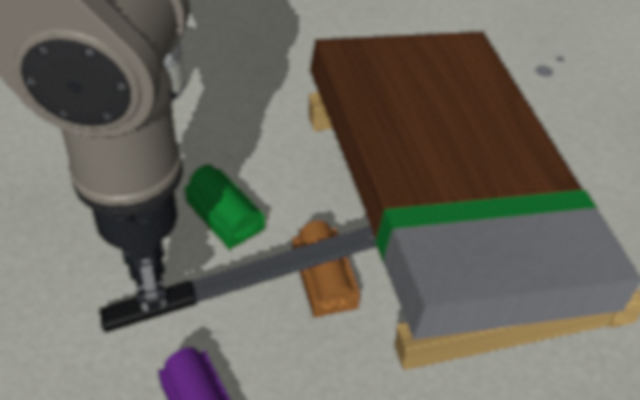

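The tilt is 0.132 rad and the bar is still over the block. Now I'll back straight up off the sleeve.

```bash
python3 -m creep '[[0,-4,0,0,0,0,0],[0,-6,0,0,0,0,0],[0,-10,0,0,0,0,0],[0,-25,0,0,0,0,0],[0,-40,0,0,0,0,0]]';python3 -m creep '[[0,-40,0,0,0,0,0],[0,-40,0,0,0,0,0],[0,0,0,0,0,0,0],[0,0,0,0,0,0,0],[0,0,0,0,0,0,0]]'; python3 - <<'E'
from h import *
im,d=get_image("side"); cv2.imwrite("pics/side6.png",cv2.resize(im[130:330,180:500] ,None,fx=2,fy=2)[:,:,::-1])
a=tilt(im,d); print(a[:3],a[3].std())
V=im.max(2); uv,P=reg("side",im,d,box("side",222,255,290,310)&(V<45)); P=P[P[:,2]<60]; print("sleeve",len(P),P.mean(0).round(1),P.min(0).round(1),P.max(0).round(1))
hsv=cv2.cvtColor(im,cv2.COLOR_RGB2HSV)
uv,P=reg("side",im,d,box("side",325,232,365,292)&(hsv[...,0]<20)&(hsv[...,1]>120)&(V>90)); print("block",P.min(0).round(1),P.max(0).round(1))
E
```

```text
time_s: 6.2
ee_pos: [468.7, -258.1, 139.6]
orientation: [0.525, -0.47, 0.48, -0.524]
force: [0.1, 0.3, -0.7]
finger_gap: 0.0
time_s: 6.82
ee_pos: [468.4, -257.2, 226.6]
orientation: [-0.524, 0.468, -0.481, 0.524]
force: [0.0, -0.7, 0.6]
finger_gap: -0.3
(array([0.133, 0.012, 0.991]), np.float64(0.1336), array([ 786.3, -148.2,  107.5])) 1.178731130253033
sleeve 543 [ 465.4 -259.    27.9] [ 417.4 -273.4   13.8] [ 513.  -242.    37.7]
block [ 623.7 -285.8    4.2] [ 677.1 -192.5   48.6]
```

View pics/side6.png

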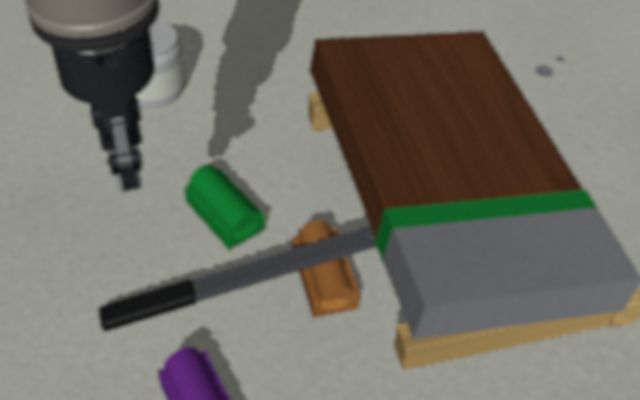

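The base stays up and the bar lies over the block, with the tool clear. One more look to confirm everything is at rest, then I'll hand in.

```bash
python3 -m creep '[[0,0,0,0,0,0,0],[0,0,0,0,0,0,0],[0,0,0,0,0,0,0],[0,0,0,0,0,0,0],[0,0,0,0,0,0,0]]'; python3 - <<'E'
from h import *
im,d=get_image("side")
a=tilt(im,d); print(a[:3])
V=im.max(2); uv,P=reg("side",im,d,box("side",222,255,290,310)&(V<45)); P=P[P[:,2]<60]; c=P.mean(0); print("sleeve",len(P),c.round(1),"dist",np.hypot(*(c[:2]-[650,-240])).round(1))
uv,P=reg("side",im,d,box("side",285,345,350,395)&(V<45)); print("spare",P.mean(0).round(1))
z=np.load("pics/side0.npz"); uv,P=reg("side",z['im'],z['d'],box("side",285,345,350,395)&(z['im'].max(2)<45)); print("spare0",P.mean(0).round(1))
if a[1]>0.1: print(finish_job())
E
```

```text
time_s: 7.5
ee_pos: [467.8, -256.9, 224.8]
orientation: [0.524, -0.469, 0.48, -0.524]
force: [0.2, -0.5, 0.4]
finger_gap: -0.1
(array([0.133, 0.012, 0.991]), np.float64(0.1339), array([ 786. , -148.5,  107.6]))
sleeve 542 [ 465.4 -259.    27.8] dist 185.6
spare [ 564.5 -474.    16.8]
spare0 [ 564.8 -474.    16.8]
the job is handed in; nothing more can be done
None
```

I levered the base's near edge up about 29 mm and handed the job in after about 7.6 s. I pushed down on the middle of the sleeve with the shut fingertips, which took about 20 N at the end, and then lifted straight off.

The last checks, from camera depth, were:
- **Base:** it stood tilted 0.134 rad against the 0.08 rad needed. The two looks about 0.7 s apart, after I let go, agreed.
- **Bar:** it was still lying over the block and had not moved between those two looks. The middle of its sleeve was about 186 mm from the block's centre, inside the 140 to 250 mm allowed.
- **Spare bar:** it had not moved (within 0.3 mm).
- **Robot:** it was clear of everything, with the TCP at about 225 mm and a force reading near zero.

No check failed. I could not measure the contact forces on the block and base directly. I took them from the pushing force and the rising tilt. The force read only 5 to 8 N early in the lift, below the 15 to 22 N stated, and then settled at 17 to 21 N.

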